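Present a check-valve ball under the bench magnifier

ROBOT

A 7-joint arm with a two-finger parallel gripper is mounted at the origin on the work surface. World frame = base frame: x ahead of the robot, y to its left, z up, the work surface at z = 0. Lengths are in m, angles in rad, forces in N, time in s.
With the tool pointing down it reaches from about 0.4 to 0.875 m from the base axis. Payload 19.3 kg.
Tool frame: the origin (TCP) lies where the fingers leave the gripper's body, on its centre line; the fingertips stand bot.tip_reach ahead of it and the grasp point (between the pads) lies 54 mm ahead of it (bot.tip_reach is the distance from the TCP to the fingertips, in m); z points along the fingers, y is the line along which they close (so a half turn about z gives the same grasp; the last joint's range is limited). The gripper opens to 85 mm and grips with 20 to 120 N. Pads are 22 mm wide; open, the fingers measure 114 mm over their backs; the gripper's body (76 mm by 85 mm) begins 54 mm behind the grasp point. The pads swing forward as they close: fully open they stand 13 mm farther back than shut.
Start: joints at [1.038, 0.521, -0.036, 1.599, 0.021, 1.021, -0.113], TCP at [0.279, -0.559, 0.304] pointing down, gripper open.
Joint ranges: [-2.91, 2.91], [-0.3, 2.13], [-1.5, 1.42], [0.17, 2.43], [-1.26, 4.41], [0.16, 1.93], [-2.52, 2.52]. Speed limits (rad/s): [1.89, 1.89, 2.39, 2.39, 3.01, 3.01, 3.01].

INTERFACE

Orientations are given as [roll, pitch, yaw] about the fixed x, y, z axes, in that order (R = Rz(yaw) Ry(pitch) Rx(roll)).
In Python, from workcell import bot gives the robot as it stands. The module is installed in compiled form; this text tells all that it offers.
- The arm moves only by the shell command python3 -m jog 'ROWS' [FORCE]. ROWS is JSON, a list that holds one entry, the list of rows, each a list of 7 numbers: the shift along the tool's x, y, z in mm, then the turn, a rotation vector about the tool's x, y, z in rad, then the opening, from 0 (shut) to 1 (fully open). In form: [[[tx, ty, tz, wx, wy, wz, fingers], ...]]. A call has 1 to 5 rows; each row shifts and turns the commanded pose from where the row before left it, along the tool's axes as they then stand; what a row does not reach is not made up. A row lasts 1/10 s, in which the tool goes at most 50 mm and 8.59 degrees, less where a joint would pass 70% of its speed; a pose out of reach is approached as far as the arm can. A call is refused whole if a number of a shift passes 50 or a number of a turn 0.15, either way. A call with a gripper value outside its range is refused whole. The fingers move at their own pace and stop on an object; FORCE is the grip in N (left out, the last holds). Time passes only in rows, so rows that do not move let the fingers close. It gives the time, the measured TCP pose, the force, the opening and the grip force at its end, in the units of the state.
- bot.observe(): the state, without advancing time (a new reading comes with each control period).
- bot.grab_frame(name): name is "scene" or "top"; returns a dict with "img" (420x560x3 uint8, red, green, blue), "intrinsics" (3x3 intrinsics, pixels), "R" (3x3) and "t" (3): a world point X has camera coordinates R X + t. Camera axes: x right, y down, z forward; pixel columns grow to the right and rows downward; lengths in m; the calibration is good to about 2 mm. A picture is of the moment at which its call begins. There is no depth.
- bot.job_done(): hands the job in; it is judged then, once.
Trained networks look in a picture, given as the dict that the camera call returned (one of the last four; its "shot" number tells which), for a name from the list of things; names that differ only in an ending like _2 or _b are one class to them, and where a whole thing is asked for, a point or a joint stands for the part that bears it (a point fixed in the world has none). Each returns a list of dicts, best first, with "conf" (0 to 1); they miss things now and then, are a little off and sometimes report something else, mostly with a low value. They report only what shows in the picture. A call takes as long as a camera call. They do not tell look-alikes from the thing itself.
- bot.trace(query, picture): "region" (420x560 bool, what is visible of it).
- bot.spot_point(query, picture): "xyz" ([x, y, z] in m, in world coordinates, good to about 4 mm: a listed point, or the origin of a listed thing).
The state is a dict: "clock": time; "qpos": joint angles; "qd": joint speeds; "joint_efforts": joint torques, N m; "position": TCP position; "tool_rot": TCP orientation; "force": force on the tool from outside, world axes, zero at the start; "moment": the same for the moment, N m; "grip_width": finger opening in m; "finger_force": force on a finger pad.
Only numpy, scipy, OpenCV 4.12 (cv2) and the standard library are available. Lean on these libraries where they do the work, as an engineer would, in place of code of your own. Each camera call takes 0.05 s, during which the arm holds its last target. There are 200 camera calls.

TASK

Pick up the blue valve-kit tray that carries the loose steel ball, gently by its thin hollow middle grip and without touching the ball, and carry it to the bench magnifier without tipping it, so that the ball stays in its shallow pocket. Bring the ball to the focus of the lens for inspection and finish there, still holding the tray level and still in the air. Leave the empty tray, the spanner and the hose fitting where they are, and do not knock the magnifier.

Things in the scene. Friction and masses are not known exactly. Their poses are not given: they have to be found in the camera images.
- tray_middle (a point): the full kit tray, blue plastic, loose on the bench, 190 mm long (x) by 96 mm wide (y), about 0.2 kg without the ball, with a 14 mm high border; the point lies in its middle, 7 mm above its underside. x points to the end with the ball, z up. A brass seat and a steel plug are fixed at the other end, so that with the ball it balances about its grip
- tray_grip (a point): the point to grasp on the full tray's grip, over its middle, 56 mm above its underside. The grip is an upright blade 62 mm long (along the tray's x; rounded ends), 12 mm thick (along y), its top 78 mm above the underside: take it from above, a finger on each flat side. Thin hollow plastic: 20 to 35 N on each side is right, over 60 N crushes it. Axes as the tray's
- pocket (a point): the centre of the ball when in the middle of its pocket: 62 mm to the +x side of the grip, 19 mm above the tray's underside, 37 mm below point tray_grip. The pocket is a white ring 34 mm across outside, 24 mm inside, only 2.2 mm deep: the ball can roll some 4 mm each way and rolls out if the tray tips by about 30 degrees or is jerked. Axes as the tray's
- ball_center (a point): the centre of the polished steel ball, 30 mm across, 0.11 kg, loose in the tray's pocket
- focus (a point): the magnifier's focus, where the ball's centre is to be held: in the air 150 mm above the bench, straight above the middle of the white disc (84 mm across) on the magnifier's grey base (290 x 150 mm, 14 mm thick, fixed). x points level from the focus to the lens's side, away from the robot; z up. Free room for the gripper is on the -x side: come with the tray's ball end leading
- lens_center (a point): the centre of the magnifier's lens in its white ring lamp, 136 mm across, 24 mm thick, inclined at 45 degrees to look down at the focus 190 mm away: it lies 134 mm to the +x side of the focus and 134 mm above it. A column 186 mm to the +x side of the focus carries it; all fixed
- empty_grip (a point): the middle of the grip of the other, empty kit tray: same tray, size and axes, but with no ball and no metal parts in it. Leave it alone
- spanner_mid (a point): a steel spanner, 170 mm long, lying on the bench. Leave it alone
- fitting_mid (a point): a steel and brass hose fitting standing upright on the bench, 38 mm across, 64 mm high; the point is half-way up. Leave it alone
There are look-alikes about, which are no part of the job. What is shaped like the part that bears tray_middle but purple or turquoise is not meant.

How it is judged:
On the way:
1. the tray is lifted clear of the bench in the fingers with the ball in its pocket (height (world z) of tray_grip above 0.096 m and contact force between the fingers and tray above 1 N and distance between ball_center and pocket below 0.01 m), for 0.2 s.
At the end, for the whole second after the job is handed in: The tray is held still in the fingers alone, in the air, level to 5 degrees, with the ball in its pocket and the ball's centre within 25 mm of the lens's focus; the empty tray, the spanner and the fitting are within 15 mm of where they stood (distance between ball_center and focus below 0.025 m and distance between ball_center and pocket below 0.01 m and angle between tray_grip's own z axis and vertical below 0.09 rad and height (world z) of tray_grip above 0.14 m and contact force between the fingers and tray above 1 N and contact force between tray and magnifier below 0.3 N and linear speed of tray below 0.02 m/s and distance of each of empty_grip, spanner_mid, fitting_mid from where it was at the start of the episode below 0.015 m); the arm keeps its last pose, push and grip.
It fails at once if the tray was tipped by more than 20 degrees or the ball left its pocket (distance between ball_center and pocket above 0.014 m or angle between tray_grip's own z axis and vertical above 0.35 rad).
It fails at once if the tray's grip was squeezed too hard (over 60 N a side) (contact force between the fingers and tray above 120 N).
It fails at once if the fingers touched the ball (contact force between the fingers and ball above 0.5 N).
It fails at once if the magnifier was knocked (contact force between anything else and magnifier above 5 N).
It fails at once if the empty tray, spanner or fitting was disturbed (distance of any of empty_grip, spanner_mid, fitting_mid from where it was at the start of the episode above 0.015 m).
It also fails if it takes over 48 s, if anything falls off the work surface, if the arm or the gripper's body presses on something with over 40 N, if the wrist force passes 120 N, or if a joint passes its speed limit or range.

## Working session

There is one attempt and no reset: what is moved stays moved. The work goes in short steps, Python scripts to look and compute and a shell command to move; the robot and the scene stay as the last step left them, time stands still between calls to the robot, and variables do not carry over. Pictures are saved under pics/ and viewed, at most 10 in all, crops included, and the job is handed in when it is done.

```bash
mkdir -p pics
cat > look.py <<'E'
from workcell import bot
import cv2,numpy as np,sys
def look(tag,names):
    for c in ("scene","top"):
        f=bot.grab_frame(c); cv2.imwrite(f"pics/{c}_{tag}.png",f["img"][:,:,::-1])
        for n in names:
            for d in bot.spot_point(n,f)[:3]:
                X=np.array(d["xyz"]); p=f["intrinsics"]@(f["R"]@X+f["t"]); print(c,n,round(d["conf"],2),X.round(3),(p[:2]/p[2]).round())
E
python3 - <<'E'
from look import *
look("a",["tray_grip","tray_middle","pocket","ball_center","focus","lens_center","empty_grip","spanner_mid","fitting_mid"])
s=bot.observe();print({k:s[k] for k in("clock","position","tool_rot","grip_width")},bot.tip_reach)
E
```

```text
scene tray_grip 0.94 [0.369 0.638 0.057] [383. 191.]
scene tray_grip 0.9 [0.24  0.395 0.053] [301. 190.]
scene tray_grip 0.89 [0.495 0.349 0.052] [328. 233.]
scene tray_middle 0.97 [0.49  0.347 0.003] [325. 246.]
scene tray_middle 0.7 [0.237 0.395 0.006] [300. 201.]
scene tray_middle 0.67 [0.368 0.634 0.008] [380. 204.]
scene pocket 0.89 [0.417 0.664 0.022] [397. 205.]
scene pocket 0.76 [0.304 0.394 0.018] [310. 208.]
scene pocket 0.72 [0.55  0.374 0.019] [343. 251.]
scene ball_center 0.42 [0.55  0.375 0.014] [344. 252.]
scene lens_center 0.79 [ 0.648 -0.221  0.28 ] [135. 249.]
scene empty_grip 0.69 [0.457 0.088 0.058] [241. 247.]
scene spanner_mid 0.8 [0.727 0.198 0.005] [321. 311.]
top tray_grip 0.65 [0.496 0.349 0.058] [219. 215.]
top tray_grip 0.62 [0.242 0.398 0.055] [198. 311.]
top tray_middle 0.98 [0.243 0.399 0.002] [201. 309.]
top tray_middle 0.81 [0.494 0.347 0.005] [222. 218.]
top tray_middle 0.77 [0.368 0.64  0.011] [113. 262.]
top pocket 0.76 [0.548 0.374 0.02 ] [212. 198.]
top pocket 0.64 [0.419 0.662 0.018] [106. 243.]
top ball_center 0.47 [0.545 0.377 0.018] [211. 200.]
top focus 0.6 [ 0.517 -0.213  0.151] [437. 205.]
top lens_center 0.58 [ 0.651 -0.219  0.282] [456. 139.]
top empty_grip 0.68 [0.459 0.085 0.052] [317. 230.]
top spanner_mid 0.95 [0.725 0.199 0.008] [276. 139.]
top fitting_mid 0.53 [0.549 0.38  0.014] [210. 198.]
top fitting_mid 0.51 [0.726 0.044 0.029] [330. 138.]
{'clock': 1.0, 'position': array([ 0.27900791, -0.55927025,  0.30387183]), 'tool_rot': array([-3.14156829e+00,  1.62246191e-05,  4.62756329e-01]), 'grip_width': 0.08559618180844451} 0.0726
```

View pics/top_a.png

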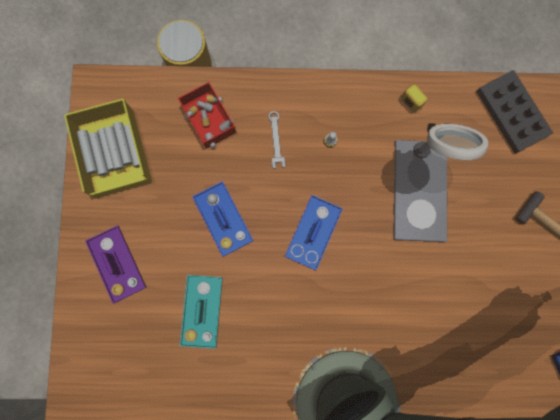

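View pics/scene_a.png

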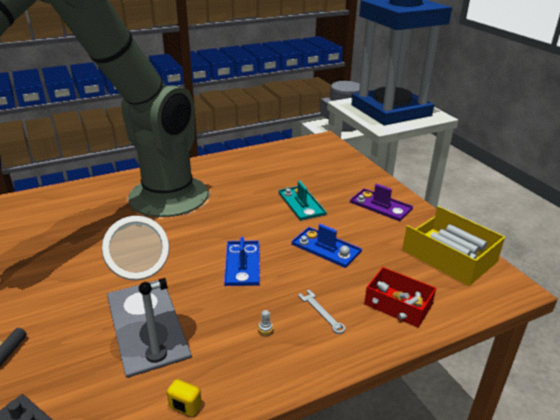

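The top view shows two blue trays. The full one is at about (222,218), with the ball at (212,198) and metal parts at its other end, and the empty one is at (314,232). The white disc is at about (421,214), and the scene view agrees. Next I'll refine the tray yaw and the focus.

```bash
cat >> look.py <<'E'
def unproj(f,uv,z):
    K,R,t=f["intrinsics"],f["R"],np.array(f["t"]); o=-R.T@t
    d=(R.T@np.linalg.inv(K)@np.c_[np.array(uv,float).reshape(-1,2),np.ones(np.size(uv)//2)].T).T
    return o+d*((z-o[2])/d[:,2])[:,None]
def todo(xyz,yaw):
    from scipy.spatial.transform import Rotation as Ro
    s=bot.observe(); R=Ro.from_euler("xyz",s["tool_rot"])
    print("t",round(s["clock"],2),"pos",s["position"].round(3),"rot",s["tool_rot"].round(3),"q",s["qpos"].round(2),"F",s["force"].round(1))
    print("tool shift mm",(R.inv().apply(np.array(xyz)-s["position"])*1000).round(1),"turn",(R.inv()*Ro.from_euler("xyz",[np.pi,0,yaw])).as_rotvec().round(3))
E
python3 - <<'E'
from look import *
f=bot.grab_frame("top")
img=f["img"].astype(int)
m=((img[...,2]>120)&(img[...,2]-img[...,0]>60)&(img[...,2]-img[...,1]>40)).astype(np.uint8)
for box in [(185,175,260,260)]:
    mm=np.zeros_like(m);x0,y0,x1,y1=box;mm[y0:y1,x0:x1]=m[y0:y1,x0:x1]
    ys,xs=np.nonzero(mm);P=unproj(f,np.c_[xs,ys],0.014)[:,:2]
    (c,wh,a)=cv2.minAreaRect((P*1000).astype(np.float32));print("rect mm",c,wh,a)
# white disc
for c,b in (("top",(400,195,445,235)),("scene",(115,280,165,320))):
    f=bot.grab_frame(c);g=f["img"].min(2);x0,y0,x1,y1=b
    mm=np.zeros_like(g);mm[y0:y1,x0:x1]=g[y0:y1,x0:x1]>170
    ys,xs=np.nonzero(mm);P=unproj(f,np.c_[xs,ys],0.014)
    print(c,"disc",P.mean(0).round(3),np.ptp(P,axis=0).round(3))
    g2=f["img"]
    for d in bot.spot_point("lens_center",f)[:1]:print(d["xyz"])
f=bot.grab_frame("top");i=f["img"].astype(int);mm=np.zeros((420,560),np.uint8);sub=i[135:245,390:450];mm[135:245,390:450]=(np.ptp(sub,axis=2)<25)&(sub.max(2)<250)
ys,xs=np.nonzero(mm);e=np.array([[396,240],[445,242]]);P=unproj(f,e,0.014);d=P[1]-P[0];print("base near edge",P.round(3),np.arctan2(d[1],d[0])+np.pi/2)
todo([0.495,0.349,0.20],0.45)
E
```

```text
rect mm (493.20849609375, 345.05499267578125) (185.8281707763672, 92.6067123413086) 28.00476837158203
top disc [ 0.512 -0.214  0.014] [0.074 0.075 0.   ]
[0.724, 0.2005, 0.006]
scene disc [ 0.511 -0.219  0.014] [0.101 0.102 0.   ]
[0.6452, -0.2231, 0.2815]
base near edge [[ 0.438 -0.142  0.014]
 [ 0.433 -0.28   0.014]] -0.029995018744687352
t 1.3 pos [ 0.279 -0.559  0.304] rot [-3.142 -0.     0.463] q [ 1.04  0.52 -0.04  1.6   0.02  1.02 -0.11] F [-0.2 -0.   0.4]
tool shift mm [ 598.7 -716.3  103.9] turn [-0.    -0.     0.013]
```

```bash
python3 -m jog '[[[38,-30,0,0,0,0,1],[38,-30,0,0,0,0,1],[38,-30,0,0,0,0,1],[38,-30,0,0,0,0,1],[38,-30,0,0,0,0,1]]]'
python3 -m jog '[[[32,-38,0,0,0,0,1],[32,-38,0,0,0,0,1],[32,-38,0,0,0,0,1],[32,-38,0,0,0,0,1],[32,-38,0,0,0,0,1]]]'
python3 -c "
from look import *
todo([0.495,0.348,0.2],0.48)"
```

```text
clock: 1.8
position: [0.3825, -0.3384, 0.3041]
tool_rot: [3.141, -0.0, 0.463]
force: [0.9, -0.4, -0.5]
grip_width: 0.0853
finger_force: 0.0
clock: 2.3
position: [0.4405, -0.0969, 0.3042]
tool_rot: [3.141, -0.001, 0.463]
force: [2.2, -0.1, 0.0]
grip_width: 0.0855
finger_force: 0.0
t 2.3 pos [ 0.441 -0.097  0.304] rot [ 3.141e+00 -1.000e-03  4.630e-01] q [ 0.28  0.25 -0.23  2.03  0.07  0.87 -1.1 ] F [ 2.2 -0.1  0. ]
tool shift mm [ 247.2 -373.9  104.2] turn [ 0.001 -0.001 -0.017]
```

```bash
python3 -m jog '[[[27,-41,0,0,0,0,1],[27,-41,0,0,0,0,1],[27,-41,0,0,0,0,1],[27,-41,0,0,0,0,1],[27,-41,0,0,0,0,1]]]'
python3 -m jog '[[[27,-41,0,0,0,-0.016,1],[27,-41,0,0,0,0,1],[27,-41,0,0,0,0,1],[21,-32,20,0,0,0,1],[10,-15,30,0,0,0,1]]]'
python3 -m jog '[[[0,0,30,0,0,0,1],[0,0,0,0,0,0,1]]]'
python3 - <<'E'
from look import *
todo([0.495,0.348,0.11],0.48)
look("b",["tray_grip"])
E
```

```text
clock: 2.8
position: [0.4696, 0.1469, 0.3042]
tool_rot: [3.141, -0.001, 0.463]
force: [1.0, -0.1, -1.2]
grip_width: 0.0852
finger_force: 0.0
clock: 3.3
position: [0.4914, 0.3516, 0.2544]
tool_rot: [-3.14, -0.003, 0.482]
force: [1.2, -0.9, -1.3]
grip_width: 0.0853
finger_force: 0.0
clock: 3.5
position: [0.4902, 0.3468, 0.2205]
tool_rot: [3.141, 0.006, 0.48]
force: [-0.0, -0.3, 0.3]
grip_width: 0.0855
finger_force: 0.0
t 3.5 pos [0.49  0.347 0.22 ] rot [3.141 0.006 0.48 ] q [-0.48  0.6  -0.35  1.73  0.25  0.87 -2.02] F [-0.  -0.3  0.3]
tool shift mm [  5.4   1.  110.4] turn [ 0.001  0.006 -0.   ]
scene tray_grip 0.89 [0.238 0.395 0.052] [301. 190.]
scene tray_grip 0.88 [0.368 0.634 0.055] [382. 192.]
scene tray_grip 0.57 [0.498 0.346 0.052] [327. 234.]
top tray_grip 0.67 [0.369 0.637 0.052] [109. 261.]
top tray_grip 0.62 [0.24  0.394 0.056] [199. 312.]
```

```bash
python3 -m jog '[[[5,1,25,0,0.006,0,1],[0,0,30,0,0,0,1],[0,0,25,0,0,0,1],[0,0,20,0,0,0,1],[0,0,10,0,0,0,1]]]'
python3 -m jog '[[[0,0,0,0,0,0,1],[0,0,0,0,0,0,1]]]'
python3 - <<'E'
from look import *
todo([0.495,0.348,0.11],0.48)
f=bot.grab_frame("scene");cv2.imwrite("pics/c.png",cv2.resize(f["img"][170:290,260:400,::-1],None,fx=5,fy=5,interpolation=cv2.INTER_CUBIC))
E
```

```text
clock: 4.2
position: [0.4973, 0.3487, 0.1139]
tool_rot: [3.141, -0.006, 0.478]
force: [0.0, -0.4, 0.6]
grip_width: 0.0854
finger_force: 0.0
clock: 4.4
position: [0.4975, 0.3493, 0.1153]
tool_rot: [-3.141, -0.008, 0.478]
force: [-0.2, -0.5, 0.8]
grip_width: 0.0852
finger_force: 0.0
t 4.4 pos [0.497 0.349 0.115] rot [-3.141 -0.008  0.478] q [-0.51  0.75 -0.29  1.77  0.33  0.66 -2.08] F [-0.2 -0.5  0.8]
tool shift mm [-2.8 -0.   5.3] turn [-0.    -0.008 -0.002]
```

View pics/c.png

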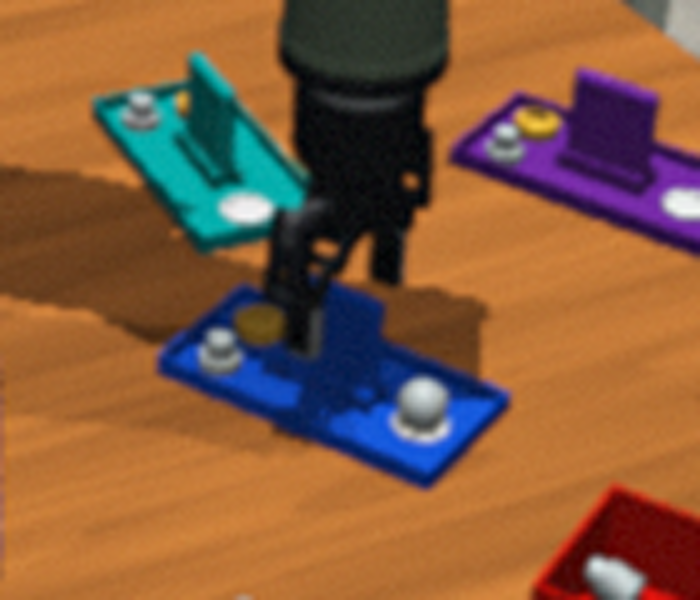

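The fingers straddle the blade and look centred along it: the near finger is at crop pixel (305,330), where it should be. The ball at (420,400) is well clear, so I'll close on the grip.

```bash
python3 -m jog '[[[-2,0,4,0,-0.006,0,1],[0,0,0,0,0,0,0.6],[0,0,0,0,0,0,0.45],[0,0,0,0,0,0,0.35],[0,0,0,0,0,0,0.25]]]' 28
python3 -m jog '[[[0,0,0,0,0,0,0.2],[0,0,0,0,0,0,0.15],[0,0,0,0,0,0,0.1],[0,0,0,0,0,0,0.05],[0,0,0,0,0,0,0]]]' 28
python3 -m jog '[[[0,0,0,0,0,0,0],[0,0,0,0,0,0,0]]]' 28
```

```text
clock: 4.95
position: [0.4952, 0.3481, 0.11]
tool_rot: [-3.142, -0.0, 0.479]
force: [0.2, -0.5, -0.2]
grip_width: 0.0282
finger_force: 0.0
clock: 5.45
position: [0.4953, 0.3479, 0.11]
tool_rot: [3.141, -0.0, 0.479]
force: [1.6, -3.8, 4.5]
grip_width: 0.0117
finger_force: 28.5
clock: 5.65
position: [0.4954, 0.3479, 0.11]
tool_rot: [3.141, -0.0, 0.479]
force: [1.3, -3.9, 4.9]
grip_width: 0.0118
finger_force: 28.7
```

Gripped at 11.8 mm and 28.7 N a side. Lifting gently.

```bash
python3 -m jog '[[[0,0,-2,0,0,0,0],[0,0,-4,0,0,0,0],[0,0,-7,0,0,0,0],[0,0,-10,0,0,0,0],[0,0,-13,0,0,0,0]]]'
python3 -m jog '[[[0,0,-15,0,0,0,0],[0,0,-15,0,0,0,0],[0,0,-15,0,0,0,0],[0,0,-15,0,0,0,0],[0,0,-15,0,0,0,0]]]'
python3 -m jog '[[[0,0,-13,0,0,0,0],[0,0,-9,0,0,0,0],[0,0,-5,0,0,0,0],[0,0,-2,0,0,0,0],[0,0,0,0,0,0,0]]]'
python3 - <<'E'
from look import *
y=-0.04; g=np.array([0.514,-0.214])-0.062*np.array([np.cos(y),np.sin(y)]);print(g)
todo([*g,0.241],y)
print(bot.observe()["finger_force"],bot.observe()["moment"])
f=bot.grab_frame("scene");cv2.imwrite("pics/d.png",cv2.resize(f["img"][110:270,240:420,::-1],None,fx=4,fy=4,interpolation=cv2.INTER_CUBIC))
for n in ("ball_center","pocket","tray_grip"):
    print(n,[(d["xyz"],d["conf"]) for d in bot.spot_point(n,f)[:4]])
E
```

```text
clock: 6.15
position: [0.495, 0.3481, 0.1467]
tool_rot: [-3.142, 0.0, 0.479]
force: [0.4, -0.1, -3.3]
grip_width: 0.0118
finger_force: 27.5
clock: 6.65
position: [0.4952, 0.348, 0.2224]
tool_rot: [-3.142, -0.0, 0.479]
force: [-0.3, 0.4, -5.2]
grip_width: 0.0117
finger_force: 27.5
clock: 7.15
position: [0.4951, 0.348, 0.2497]
tool_rot: [3.142, 0.0, 0.479]
force: [0.4, 0.1, -4.6]
grip_width: 0.0115
finger_force: 27.5
[ 0.45204959 -0.21152066]
t 7.15 pos [0.495 0.348 0.25 ] rot [3.142 0.    0.479] q [-0.47  0.57 -0.36  1.69  0.24  0.92 -2.01] F [ 0.4  0.1 -4.6]
tool shift mm [-296.   476.8    8.9] turn [0.    0.    0.519]
27.497968263924122 [-0.00350664  0.03196066 -0.01092393]
ball_center [([0.55, 0.3743, 0.1547], 0.66)]
pocket [([0.417, 0.6649, 0.0191], 0.76), ([0.5503, 0.3741, 0.1556], 0.62), ([0.2995, 0.3928, 0.0183], 0.58)]
tray_grip [([0.369, 0.635, 0.0561], 0.9), ([0.4937, 0.3492, 0.1923], 0.83), ([0.2383, 0.397, 0.0539], 0.63), ([0.7293, 0.0438, 0.0308], 0.37)]
```

View pics/d.png

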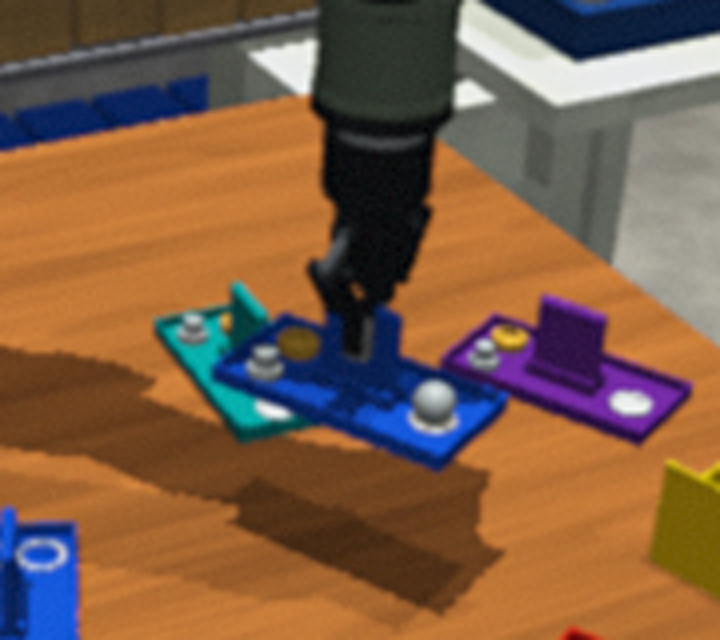

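The tray is level in the fingers and the ball sits in its pocket (crop pixel 435,405). Carrying it over now, and I'll turn it near the end.

```bash
python3 -m jog '[[[-2,3,0,0,0,0,0],[-4,7,0,0,0,0,0],[-7,11,0,0,0,0,0],[-9,14,0,0,0,0,0],[-11,17,0,0,0,0,0]]]'
python3 -m jog '[[[-13,21,0,0,0,0,0],[-13,21,0,0,0,0,0],[-13,21,0,0,0,0,0],[-13,21,0,0,0,0,0],[-13,21,0,0,0,0,0]]]'
python3 -m jog '[[[-13,21,0,0,0,0,0],[-13,21,0,0,0,0,0],[-13,21,0,0,0,0,0],[-13,21,0,0,0,0,0],[-13,21,0,0,0,0,0]]]'
python3 -m jog '[[[-13,21,0,0,0,0,0],[-13,21,0,0,0,0,0],[-13,21,0,0,0,0,0],[-13,21,0,0,0,0,0],[-13,21,0,0,0,0,0]]]'
python3 -m jog '[[[-11,17,0,0,0,0,0],[-9,14,0,0,0,0,0],[-7,11,0,0,0,0,0],[-4,7,0,0,0,0,0],[-2,3,0,0,0,0,0]]]'
python3 - <<'E'
from look import *
todo([0.452,-0.2115,0.241],-0.04)
for c in ("top","scene"):
    f=bot.grab_frame(c)
    for n in ("ball_center","pocket","focus"): print(c,n,[(d["xyz"],d["conf"]) for d in bot.spot_point(n,f)[:4]])
E
```

```text
clock: 7.85
position: [0.4896, 0.2851, 0.2499]
tool_rot: [3.141, -0.0, 0.479]
force: [0.9, 0.0, -3.7]
grip_width: 0.0115
finger_force: 27.5
clock: 8.35
position: [0.48, 0.1612, 0.2501]
tool_rot: [3.141, -0.0, 0.478]
force: [-0.1, 0.0, -4.8]
grip_width: 0.012
finger_force: 27.5
clock: 8.85
position: [0.4704, 0.0382, 0.2501]
tool_rot: [3.141, -0.0, 0.478]
force: [2.1, 0.3, -4.3]
grip_width: 0.0116
finger_force: 27.5
clock: 9.35
position: [0.4608, -0.0847, 0.2501]
tool_rot: [3.141, 0.0, 0.478]
force: [0.2, 1.2, -3.4]
grip_width: 0.0119
finger_force: 27.5
clock: 9.85
position: [0.4562, -0.1448, 0.2499]
tool_rot: [3.141, -0.0, 0.478]
force: [-0.7, -0.3, -3.5]
grip_width: 0.012
finger_force: 27.5
t 9.85 pos [ 0.456 -0.145  0.25 ] rot [ 3.141 -0.     0.478] q [ 0.41  0.38 -0.29  2.02  0.15  0.76 -1.06] F [-0.7 -0.3 -3.5]
tool shift mm [-34.4  57.3   8.9] turn [ 0.    -0.     0.518]
top ball_center [([0.5063, -0.1169, 0.1575], 0.63)]
top pocket [([0.4185, 0.6642, 0.0165], 0.96), ([0.5088, -0.1209, 0.1576], 0.95), ([0.3051, 0.3906, 0.0216], 0.71)]
top focus [([0.5158, -0.2145, 0.1497], 0.55)]
scene ball_center [([0.5112, -0.1198, 0.155], 0.6)]
scene pocket [([0.3006, 0.3905, 0.0195], 0.97), ([0.4186, 0.6667, 0.018], 0.84), ([0.6473, -0.2195, 0.2815], 0.65), ([0.5119, -0.1154, 0.1585], 0.56)]
scene focus []
```

```bash
python3 -m jog '[[[0,0,0,0,0,0.02,0],[0,0,0,0,0,0.04,0],[0,0,0,0,0,0.06,0],[0,0,0,0,0,0.06,0],[0,0,0,0,0,0.06,0]]]'
python3 -m jog '[[[0,0,0,0,0,0.06,0],[0,0,0,0,0,0.06,0],[0,0,0,0,0,0.06,0],[0,0,0,0,0,0.05,0],[0,0,0,0,0,0.03,0]]]'
python3 -m jog '[[[0,0,0,0,0,0.02,0],[0,0,0,0,0,0,0],[0,0,0,0,0,0,0]]]'
python3 -c "
from look import *
todo([0.452,-0.2115,0.241],-0.04)"
```

```text
clock: 10.75
position: [0.4565, -0.1439, 0.2499]
tool_rot: [-3.142, 0.0, 0.235]
force: [0.3, -0.4, -4.4]
grip_width: 0.0117
finger_force: 27.5
clock: 11.25
position: [0.4566, -0.1439, 0.2499]
tool_rot: [-3.142, 0.0, -0.024]
force: [-0.5, 0.4, -3.2]
grip_width: 0.0119
finger_force: 27.5
clock: 11.55
position: [0.4566, -0.144, 0.2499]
tool_rot: [-3.142, 0.0, -0.041]
force: [-0.0, 0.2, -3.6]
grip_width: 0.0117
finger_force: 27.5
t 11.55 pos [ 0.457 -0.144  0.25 ] rot [-3.142  0.    -0.041] q [ 0.31  0.37 -0.17  2.02  0.09  0.75 -1.52] F [-0.   0.2 -3.6]
tool shift mm [-1.8 67.6  8.9] turn [-0.     0.    -0.001]
```

```bash
python3 -m jog '[[[0,3,0,0,0,0,0],[0,6,1,0,0,0,0],[0,9,1,0,0,0,0],[0,11,2,0,0,0,0],[0,11,2,0,0,0,0]]]'
python3 -m jog '[[[0,11,1,0,0,0,0],[0,8,1,0,0,0,0],[-1,5,1,0,0,0,0],[-1,3,0,0,0,0,0],[0,0,0,0,0,0,0]]]'
python3 -m jog '[[[0,0,0,0,0,0,0],[0,0,0,0,0,0,0],[0,0,0,0,0,0,0]]]'
python3 - <<'E'
from look import *
todo([0.452,-0.2115,0.241],-0.04)
look("e",["ball_center","pocket","focus","lens_center","tray_grip","empty_grip","spanner_mid","fitting_mid"])
E
```

```text
clock: 12.05
position: [0.4547, -0.1853, 0.2437]
tool_rot: [3.141, 0.0, -0.042]
force: [-0.0, 0.6, -2.8]
grip_width: 0.0118
finger_force: 27.5
clock: 12.55
position: [0.4516, -0.2111, 0.2409]
tool_rot: [-3.142, 0.0, -0.042]
force: [-0.4, 0.5, -3.7]
grip_width: 0.0117
finger_force: 27.5
clock: 12.85
position: [0.4519, -0.2106, 0.241]
tool_rot: [-3.142, -0.0, -0.041]
force: [-0.3, -0.4, -3.8]
grip_width: 0.0114
finger_force: 27.5
t 12.85 pos [ 0.452 -0.211  0.241] rot [-3.142 -0.    -0.041] q [ 0.43  0.41 -0.15  1.98  0.09  0.75 -1.38] F [-0.3 -0.4 -3.8]
tool shift mm [ 0.1  0.9 -0. ] turn [-0.    -0.    -0.001]
scene pocket 0.71 [0.418 0.667 0.021] [398. 206.]
scene pocket 0.68 [0.302 0.393 0.021] [309. 207.]
scene pocket 0.66 [0.73  0.195 0.007] [321. 311.]
scene lens_center 0.56 [ 0.647 -0.219  0.284] [136. 247.]
scene tray_grip 0.94 [0.238 0.396 0.053] [301. 190.]
scene tray_grip 0.62 [0.369 0.636 0.056] [383. 192.]
scene empty_grip 0.72 [0.458 0.089 0.058] [241. 247.]
scene spanner_mid 0.64 [0.728 0.197 0.006] [321. 310.]
scene spanner_mid 0.49 [0.46  0.088 0.056] [241. 248.]
scene fitting_mid 0.64 [0.726 0.044 0.032] [266. 321.]
top ball_center 0.42 [ 0.507 -0.212  0.151] [437. 209.]
top pocket 0.75 [0.305 0.39  0.021] [203. 286.]
top pocket 0.71 [0.421 0.662 0.015] [106. 243.]
top pocket 0.69 [ 0.513 -0.212  0.149] [436. 207.]
top focus 0.75 [ 0.518 -0.216  0.15 ] [438. 205.]
top lens_center 0.77 [ 0.649 -0.22   0.284] [457. 140.]
top tray_grip 0.81 [0.238 0.398 0.056] [198. 312.]
top tray_grip 0.65 [0.367 0.638 0.053] [109. 262.]
top tray_grip 0.59 [ 0.448 -0.21   0.186] [441. 231.]
top empty_grip 0.7 [0.46  0.087 0.057] [316. 230.]
top spanner_mid 0.97 [0.723 0.204 0.007] [274. 140.]
top fitting_mid 0.47 [0.728 0.04  0.031] [331. 137.]
```

View pics/scene_e.png

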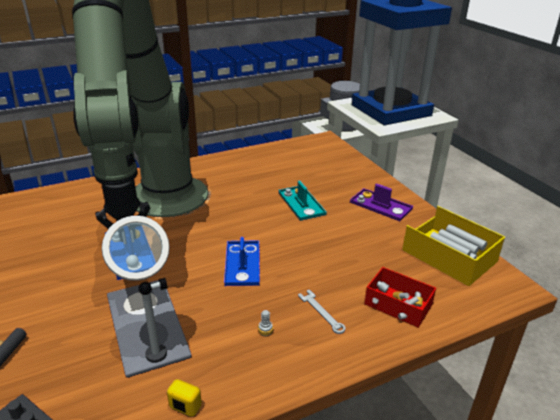

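View pics/top_e.png

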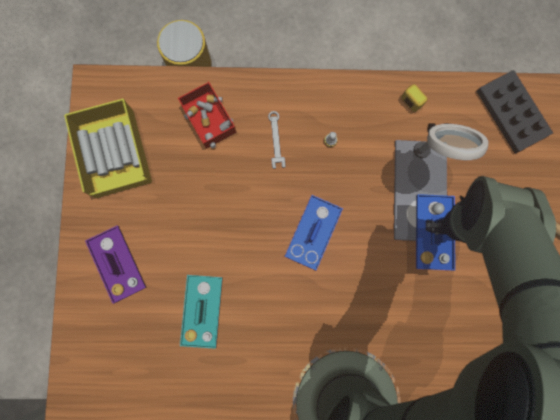

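The ball shows through the lens at (133,262) in the scene view and at (437,208) in the top view. That puts it about 6 mm from the estimated focus. The tray is level and nothing else has moved, so I'm handing the job in.

```bash
python3 -c "
from workcell import bot
print(bot.job_done())"
```

```text
the job is handed in; nothing more can be done
None
```

I handed the job in at about 13 s of the 48 s allowed, but the system returned no verdict: the full tray is held level in the air at the magnifier, gripped at 27.5 N a side, with the ball in its pocket about 6 mm from the measured focus and the empty tray, spanner and fitting where they were.

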